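# Purge a bench dispenser and draw its piston to the set mark

### The arm

A 6-joint arm with a two-finger parallel gripper is mounted at the origin on the work surface. World frame = base frame: x ahead of the robot, y to its left, z up, the work surface at z = 0. Lengths are in m, angles in rad, forces in N, time in s.
With the tool pointing down it reaches from about 0.275 to 0.825 m from the base axis. Payload 4.9 kg.
Tool frame: the origin (TCP) lies at the very end of the fingers, on their centre line; the grasp point (between the pads) lies 19 mm behind it; z points along the fingers, y is the line along which they close (so a half turn about z gives the same grasp; the last joint's range is limited). The gripper opens to 85 mm and grips with 20 to 120 N. Pads are 22 mm wide; open, the fingers measure 114 mm over their backs; the gripper's body (76 mm by 85 mm) begins 54 mm behind the grasp point. The pads swing forward as they close: fully open they stand 13 mm farther back than shut.
Start: joints at [1.004, 0.326, -0.193, 1.052, 0, 1.437], TCP at [0.231, 0.499, 0.231] pointing down, gripper open.
Joint ranges: [-2.65, 2.65], [-0.97, 1.79], [-1.3, 1.35], [-1.93, 2.1], [-1.47, 1.37], [-3.14, 3.14]. Speed limits (rad/s): [2.57, 2.57, 3.14, 3.14, 3.14, 3.14].

### API

Orientations are given as a rotation vector (axis times angle).
In Python, from workcell import ctrl, eyes gives the robot as it stands. The module is installed in compiled form; this text tells all that it offers.
- The arm moves only by the tool arm_command, never from a script. Its argument "commands" is one flat list of numbers, 5 for each row, row after row: the shift along the tool's x, y, z in mm, then the turn about the tool's z in rad, then the finger opening in mm, from 0 to 85.4. In form: [tx, ty, tz, spin, hand, tx, ty, tz, spin, hand, ...]. A call has 1 to 10 rows; each row shifts and turns the commanded pose from where the row before left it, along the tool's axes as they then stand; what a row does not reach is not made up. A row lasts 1/12 s, in which the tool goes at most 41.7 mm and 7.16 degrees, less where a joint would pass 70% of its speed; a pose out of reach is approached as far as the arm can. A call is refused whole if a number of a shift passes 41.7 or a number of a turn 0.125, either way. A call with a gripper value outside its range is refused whole. The fingers move at their own pace and stop on an object; the grip force is fixed at half the most. Time passes only in rows, so rows that do not move let the fingers close. It gives the time, the measured TCP pose, the force, the opening and the grip force at its end, in the units of the state.
- ctrl.get_obs(): the state, without advancing time (a new reading comes with each control period).
- eyes.snapshot(name): name is "scene" or "top" or "wrist"; returns a dict with "image" (400x640x3 uint8, red, green, blue), "K" (3x3 intrinsics, pixels), "R" (3x3) and "t" (3): a world point X has camera coordinates R X + t. Camera axes: x right, y down, z forward; pixel columns grow to the right and rows downward; lengths in m; the calibration is good to about 2 mm. A picture is of the moment at which its call begins. There is no depth.
- ctrl.close_job(): hands the job in; it is judged then, once.
The state is a dict: "time": time; "joint_pos": joint angles; "joint_velocities": joint speeds; "effort": joint torques, N m; "ee_pos": TCP position; "tcp_rot": TCP orientation; "ft_force": force on the tool from outside, world axes, zero at the start; "torque": the same for the moment, N m; "opening": finger opening in m; "grip_force": force on a finger pad.
Only numpy, scipy, OpenCV 4.12 (cv2) and the standard library are available. Lean on these libraries where they do the work, as an engineer would, in place of code of your own. Each camera call takes 0.05 s, during which the arm holds its last target. There are 200 camera calls.

### The job

On the dispenser that has the black ring clip round its clear barrel, press the piston's T-bar gently down until its flange lies on the barrel's rim, against the sprung purge valve beneath, and keep it pressed home for two seconds. Then draw the piston straight up by the bar, never right out of the barrel, until its foot is level with the ring clip, and finish there with the gripper still holding the bar; let nothing go at the end. Leave the clip, the other dispenser and everything else on the bench as they are.

Things in the scene. Friction and masses are not known exactly. Their poses are not given: they have to be found in the camera images.
- dispenser: The dispenser to work on, the one with the black ring clip round its barrel. Fixed to the bench, upright, 110 mm high: white round foot 90 mm across, 20 mm high, and a clear plastic barrel 28 mm across (37 mm at its lip) from 20 to 110 mm up. Its bore is 21.6 mm wide, open at the top. Origin on the bench at the barrel's axis, z up.
- piston_bar (a point): Centre of the black T-bar on top of that dispenser's piston: 50 x 14 mm, 22 mm high, free all round, below it a bare stem 14 mm across and 30 mm long. 164 mm above the bench at the start and always 130 mm above the piston's foot. Axes: z up along the rod, y along the bar's 50 mm length, x across its 14 mm. The flange under the stem hangs 8 mm above the rim at the start.
- piston_foot (a point): Centre of the lower end face of that piston (a black 10 mm seal seen through the clear barrel), 34 mm above the bench at the start. Same axes as the bar. The piston is a loose metal rod of about 0.12 kg, 20 mm across and 84 mm long, standing in the bore, topped by a flange 34 mm across and 5 mm thick, the stem and the bar.
- valve (a joint): Sprung purge valve under the piston in the bottom of the bore, m: 0 = up and shut (start), 0.008 = pressed down by the piston with the flange on the rim. The spring pushes up with about 4 N at the start and 8 N when the piston is home.
- clip_mark (a point): Centre of the black ring clip round the barrel, on the barrel's axis, half-way up the clip; the clip is 42 mm across and 8 mm high with a small 16 mm tab to one side. It sets the volume: it sits 62 to 86 mm above the bench, differently each time, and stays there by friction.
- spare_dispenser: A second, equal dispenser without a ring clip. Fixed, same sizes and origin. Not to be used.
- spare_piston_bar (a point): Centre of the T-bar of the second dispenser's piston, same sizes, 164 mm above the bench. Leave alone.
- tube_rack: Green tube rack 110 x 240 x 55 mm, origin under its centre (a bystander: leave alone).
- tip_box: Yellow lidded box 96 x 126 x 68 mm, origin under its centre (a bystander: leave alone).
- marker: Marker pen lying along its x, 130 mm long, 19 mm thick, origin under it near its middle (a bystander: leave alone).
- ice_tray: Clear open tray 120 x 160 x 45 mm, origin under its centre (a bystander: leave alone).
- jar: Glass jar 66 mm across, 150 mm high, origin under its centre (a bystander: leave alone).
- beaker: White plastic beaker 90 mm across, 150 mm high, origin under its centre (a bystander: leave alone).
- pipette: Pipette lying along its x, from 68 mm behind to 200 mm ahead of its origin, 28 mm thick (a bystander: leave alone).
- vial: Small amber vial 28 mm across, 45 mm high, origin under its centre (a bystander: leave alone).
There are look-alikes about, which are no part of the job. Leave any green or purple look-alike of the dispenser alone.

How it is judged:
By the outcome, as a careful person would: the job done as asked, in the order asked, and still so for the second after the job is handed in, while the arm keeps its last pose, push and grip.
It also fails if it takes over 40 s, if anything falls off the work surface, if the arm or the gripper's body presses on something with over 40 N, if the wrist force passes 120 N, or if a joint passes its speed limit or range.

## Working session

There is one attempt and no reset: what is moved stays moved. The work goes in short steps, Python scripts to look and compute and a tool call to move; the robot and the scene stay as the last step left them, time stands still between calls to the robot, and variables do not carry over. Pictures are saved under pics/ and viewed, at most 10 in all, crops included, and the job is handed in when it is done.

Besides the shell and the picture viewer there is one more tool, called after "Request:" in YAML: its name, and indented under it one key for each argument. arm_command: Moves the arm, as the interface text tells. Its arguments: {"type":"object","properties":{"commands":{"type":"array","items":{"type":"number"}}},"required":["commands"]}

```bash
mkdir -p pics
cat > h.py <<'E'
import numpy as np,cv2
from workcell import ctrl,eyes
def snap(n,f=None):
    s=eyes.snapshot(n)
    if f: cv2.imwrite('pics/'+f,s['image'][:,:,::-1])
    return s
def ray(s,u,v):
    d=s['R'].T@np.linalg.inv(s['K'])@np.array([u,v,1.]); return -s['R'].T@s['t'],d/np.linalg.norm(d)
def atz(s,u,v,z):
    c,d=ray(s,u,v); return c+d*(z-c[2])/d[2]
def proj(s,X):
    p=s['K']@(s['R']@np.array(X)+s['t']); return p[:2]/p[2]
E
python3 - <<'E'
from h import *
o=ctrl.get_obs();print(o)
a=snap('scene');b=snap('top')
for n,s in(('scene',a),('top',b)): 
    cv2.imwrite(f'pics/{n}1.png',s['image'][:,:,::-1]); np.savez(f'{n}1.npz',**s); print(n,-s['R'].T@s['t'],s['K'][0,0])
E
```

```text
{'time': 0.0, 'joint_pos': array([ 1.00378173e+00,  3.26954199e-01, -1.93594306e-01,  1.05202358e+00,
        2.52312909e-05,  1.43660355e+00]), 'joint_velocities': array([-1.47512667e-05,  1.35303370e-03, -8.79464279e-04, -5.17763433e-04,
       -1.38605186e-04, -9.97936805e-04]), 'effort': array([ 1.11826834e-03, -4.43402338e+01,  2.62440097e+01,  1.55348482e-02,
       -1.96171745e-04, -7.33300055e-06]), 'ee_pos': array([0.23034417, 0.49878378, 0.23049228]), 'tcp_rot': array([-6.74444246e-01, -3.06769326e+00,  2.60552055e-03]), 'ft_force': array([-0.20866085, -0.4455178 ,  0.44775724]), 'torque': array([-0.00444096,  0.00383703,  0.02152707]), 'grip_force': 0.0, 'opening': 0.0853123499505075}
scene [1.33751982 0.63043695 0.78113034] 447.48537187115187
top [0.41550894 0.02657862 1.33888639] 436.3021862273774
```

View pics/scene1.png

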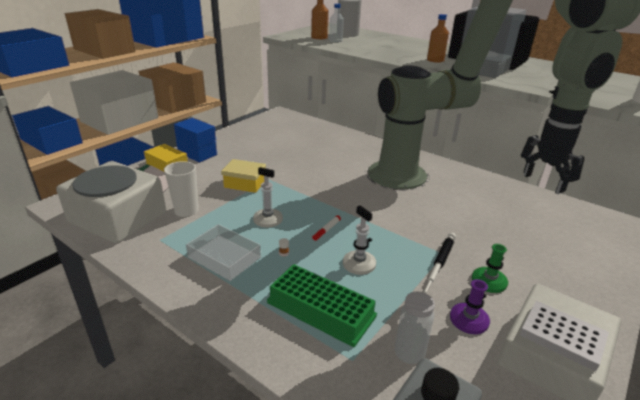

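View pics/top1.png

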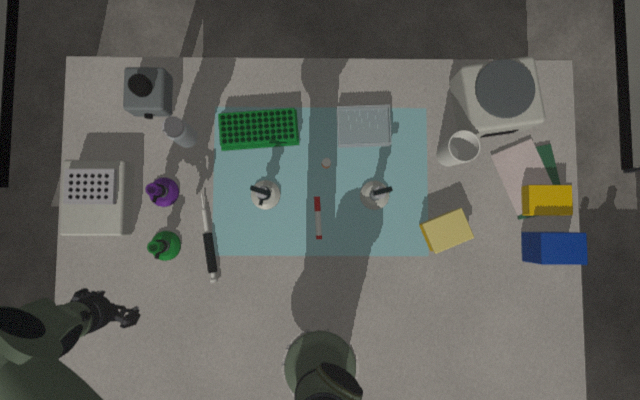

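Candidates: white dispensers at scene (361,240) / top (263,190) and at scene (267,200) / top (378,190). The look-alikes are green at scene (492,270) and purple at (473,305). The one at (361,240) seems to carry a dark clip with a tab, so I'll check it in a close crop.

Run:
```python
from h import *
a=cv2.imread('pics/scene1.png');b=cv2.imread('pics/top1.png')
r=lambda i,x,y,w,h,k:cv2.resize(i[y:y+h,x:x+w],None,fx=k,fy=k,interpolation=cv2.INTER_CUBIC)
c=np.hstack([r(a,335,200,50,75,8),r(a,245,160,50,75,8)])
cv2.imwrite('pics/c1.png',c)
cv2.imwrite('pics/c2.png',r(b,235,165,60,50,10))
```

```text
(no output)
```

View pics/c1.png

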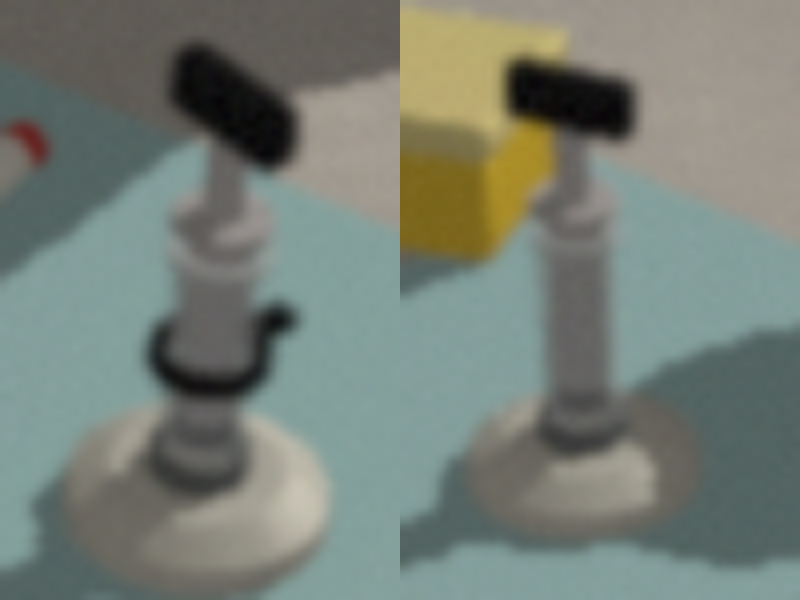

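View pics/c2.png

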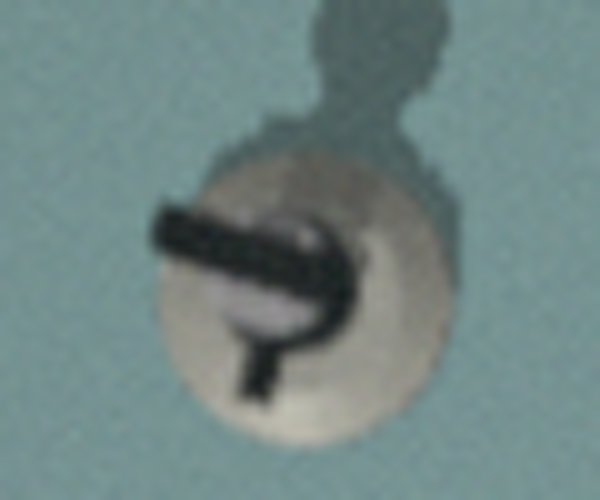

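Left crop: this is the clipped dispenser, with its bar centre at scene ≈(364,213), ring ≈(361,243.5) and tab to the right. The other white one has no clip. In the top crop the bar centre is ≈(259,190) and the foot centre ≈(265,194.5).

Run:
```python
from h import *
a=dict(np.load('scene1.npz'));b=dict(np.load('top1.npz'))
P=atz(a,364,212.8,.164);Q=atz(b,259,189.8,.164);print('bar',P,Q)
F=atz(b,265,194.5,.012);print('foot',F, proj(a,F))
e1,e2=atz(b,235+15.5-.5,165+22.8-.5,.17),atz(b,235+33.5-.5,165+27.7-.5,.17);d=e1-e2;print(d,np.degrees(np.arctan2(d[1],d[0])))
s1,s2=atz(a,335+18.5/1-.0+5.5,200+8,.164),atz(a,335+34.5,200+17,.164);print('scene dir',s1-s2)
for x,y in (.5*(P+Q)[:2],Q[:2]):
  for z in(.062,.066,.07,.074,.078,.082,.086):print(z,proj(a,[x,y,z]),end=';')
  print()
# silhouette extents of dark bar in both
from scipy.spatial.transform import Rotation as R
o=ctrl.get_obs();print(R.from_rotvec(o['tcp_rot']).as_matrix().round(3))
w=snap('wrist');np.savez('w.npz',**w);M=R.from_rotvec(o['tcp_rot']).as_matrix();print('cam in tool',M.T@(-w['R'].T@w['t']-o['ee_pos']),(M.T@w['R'].T).round(2))
```

```text
bar [0.51390767 0.16783139 0.164     ] [0.51484254 0.16910468 0.164     ]
foot [0.51340738 0.16910626 0.012     ] [359.79943707 260.00674899]
[0.01299411 0.04843    0.        ] 74.98087305757345
scene dir [-0.01779869 -0.04242416  0.        ]
0.062 [360.88131325 245.30947386];0.066 [361.00244082 244.09798692];0.07 [361.12401164 242.88206656];0.074 [361.24602817 241.6616884 ];0.078 [361.36849286 240.43682788];0.082 [361.49140818 239.20746025];0.086 [361.61477662 237.97356061];
0.062 [360.9890966  245.48878244];0.066 [361.11048703 244.27696403];0.07 [361.23232193 243.06070857];0.074 [361.35460374 241.83999164];0.078 [361.47733493 240.61478866];0.082 [361.60051797 239.38507484];0.086 [361.72415538 238.15082524];
[[-0.908  0.419 -0.001]
 [ 0.419  0.908 -0.001]
 [ 0.    -0.002 -1.   ]]
cam in tool [ 0.06983634  0.00061053 -0.14437964] [[-0.   -0.96 -0.28]
 [ 1.   -0.   -0.  ]
 [ 0.   -0.28  0.96]]
```

The two views agree: the bar is at about (0.514, 0.1685, 0.164), with its axis at about 73°. I'll move above it and then spin.

Request:
arm_command:
  commands: [-36, -16.5, 0, 0, 85, -36, -16.5, 0, 0, 85, -36, -16.5, 0, 0, 85, -36, -16.5, 0, 0, 85, -36, -16.5, 0, 0, 85, -36, -16.5, 0, 0, 85, -36, -16.5, 0, 0, 85, -36, -16.5, 0, 0, 85, -36, -16.5, 0, 0, 85, -36, -16.5, 0, 0, 85]

```text
time: 0.98
ee_pos: [0.4891, 0.1968, 0.2312]
tcp_rot: [-0.675, -3.068, -0.0]
ft_force: [0.6, 1.3, 0.4]
opening: 0.0849
grip_force: 0.0
```

Request:
arm_command:
  commands: [-36, -16, 0, 0, 85, 0, 0, 0, 0.12, 85, 0, 0, 0, 0.12, 85, 0, 0, 0, 0.12, 85, 0, 0, 0, 0.12, 85, 0, 0, 0, 0.12, 85, 0, 0, 0, 0.12, 85, 0, 0, 0, 0.12, 85, 0, 0, 0, 0.12, 85, 0, 0, 0, 0.12, 85]

```text
time: 1.82
ee_pos: [0.514, 0.1688, 0.231]
tcp_rot: [-2.163, -2.278, 0.001]
ft_force: [-0.3, 0.2, -0.7]
opening: 0.085
grip_force: 0.0
```

Request:
arm_command:
  commands: [0, 0, 0, 0.12, 85, 0, 0, 0, 0.12, 85, 0, 0, 0, 0.12, 85, 0, 0, 0, 0, 85, 0, 0, 0, 0, 85]

```text
time: 2.23
ee_pos: [0.5141, 0.1689, 0.231]
tcp_rot: [-2.527, -1.866, 0.001]
ft_force: [-0.5, -0.2, -1.2]
opening: 0.085
grip_force: 0.0
```

Run:
```python
from h import *
from scipy.spatial.transform import Rotation as R
w=snap('wrist','w2.png');np.savez('w2.npz',**w)
o=ctrl.get_obs();print(o['time'],o['joint_pos'],o['ee_pos'],o['ft_force'],R.from_rotvec(o['tcp_rot']).as_matrix().round(3))
print(proj(w,[.514,.1685,.175]),proj(w,[.514,.1685,.068]))
```

```text
2.2833 [ 1.80965530e-01  3.10236411e-01 -2.15802136e-01  1.04518626e+00
 -3.04845383e-05  2.05090832e+00] [0.5140977  0.16887542 0.23109841] [0.09714062 0.71444247 0.56720278] [[ 0.295  0.956 -0.   ]
 [ 0.956 -0.295 -0.   ]
 [-0.    -0.    -1.   ]]
[320.16532039 214.79419224] [320.1459259  183.39805507]
```

View pics/w2.png

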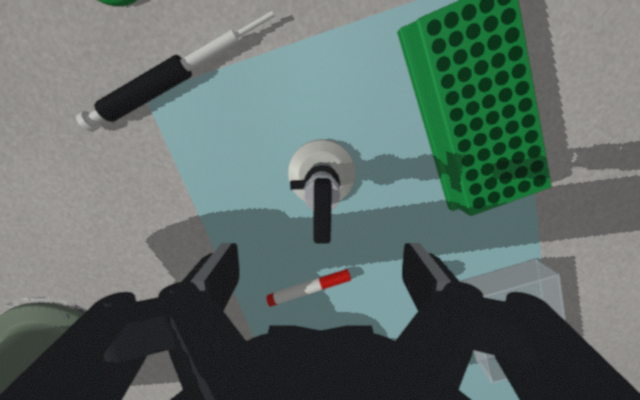

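The wrist view shows the bar from (321,179) to (322,243), aligned with the tool x axis to within about 1° and about 1.5 mm off in +y. I'll correct that, descend and close.

Request:
arm_command:
  commands: [1, 1, 20, 0, 85, 0, 0, 20, 0, 70, 0, 0, 20, 0, 60, 0, 0, 16, 0, 50, 0, 0, 10, 0, 40, 0, 0, 0, 0, 30, 0, 0, 0, 0, 22]

```text
time: 2.87
ee_pos: [0.5154, 0.1695, 0.1452]
tcp_rot: [-2.529, -1.863, 0.001]
ft_force: [0.7, -0.1, 0.5]
opening: 0.0225
grip_force: 0.0
```

Run:
```python
from h import *
w=snap('wrist');np.savez('w3.npz',**w);s=snap('scene')
o=ctrl.get_obs();print(o['time'],o['ee_pos'],o['opening'],o['ft_force'])
i=np.hstack([w['image'][60:360,170:470],cv2.resize(s['image'][175:275,310:410],(300,300),interpolation=cv2.INTER_CUBIC)])
cv2.imwrite('pics/w3.png',i[:,:,::-1])
```

```text
2.9667 [0.51632659 0.16971207 0.14635197] 0.02188748186070087 [-0.70464836 -0.7913016   0.16772586]
```

View pics/w3.png

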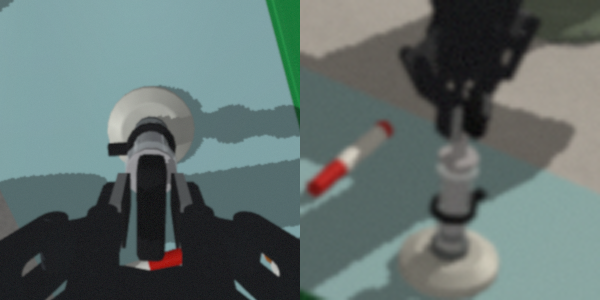

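The bar sits between the pads, centred to within about 1 mm, and is also aligned in height. I'll close now.

Request:
arm_command:
  commands: [0, 0, 0, 0, 18, 0, 0, 0, 0, 15, 0, 0, 0, 0, 12, 0, 0, 0, 0, 8, 0, 0, 0, 0, 8, 0, 0, 0, 0, 8]

```text
time: 3.47
ee_pos: [0.516, 0.1697, 0.1457]
tcp_rot: [2.53, 1.862, 0.002]
ft_force: [0.6, 0.6, 2.7]
opening: 0.0132
grip_force: 59.6
```

Request:
arm_command:
  commands: [0, 0, 1, 0, 8, 0, 0, 1, 0, 8, 0, 0, 1, 0, 8, 0, 0, 1, 0, 8, 0, 0, 1, 0, 8, 0, 0, 1, 0, 8, 0, 0, 0, 0, 8, 0, 0, 0, 0, 8]

```text
time: 4.13
ee_pos: [0.5159, 0.1697, 0.1396]
tcp_rot: [2.53, 1.862, 0.001]
ft_force: [0.1, 0.5, 6.0]
opening: 0.0134
grip_force: 60.1
```

Request:
arm_command:
  commands: [0, 0, 1, 0, 8, 0, 0, 0.5, 0, 8, 0, 0, 0, 0, 8, 0, 0, 0, 0, 8]

```text
time: 4.47
ee_pos: [0.5159, 0.1697, 0.1384]
tcp_rot: [2.53, 1.862, 0.002]
ft_force: [0.7, 0.1, 7.7]
opening: 0.0131
grip_force: 60.3
```

Request:
arm_command:
  commands: [0, 0, 0.5, 0, 8, 0, 0, 0, 0, 8, 0, 0, 0, 0, 8]

```text
time: 4.72
ee_pos: [0.516, 0.1697, 0.1384]
tcp_rot: [2.53, 1.862, 0.002]
ft_force: [-2.1, -0.2, 11.1]
opening: 0.013
grip_force: 60.9
```

Request:
arm_command:
  commands: [0, 0, 0.5, 0, 8, 0, 0, 0, 0, 8, 0, 0, 0, 0, 8]

```text
time: 4.97
ee_pos: [0.516, 0.1697, 0.1384]
tcp_rot: [2.53, 1.862, 0.002]
ft_force: [-2.9, 0.2, 15.0]
opening: 0.0129
grip_force: 61.5
```

The height stopped at 0.1384 while the force rises, so the flange appears to be on the rim. I'll relieve the small side force, press a touch more to confirm, and hold.

Request:
arm_command:
  commands: [0, -0.4, 0.3, 0, 8, 0, 0, 0, 0, 8, 0, 0, 0, 0, 8]

```text
time: 5.22
ee_pos: [0.516, 0.1697, 0.1384]
tcp_rot: [2.529, 1.861, 0.003]
ft_force: [-3.5, -0.4, 17.1]
opening: 0.013
grip_force: 61.6
```

Run:
```python
from h import *
s=snap('scene');np.savez('s4.npz',**s)
o=ctrl.get_obs();print(o['time'],o['ee_pos'],o['ft_force'],o['torque'])
a=np.load('scene1.npz')['image'];f=lambda i:cv2.resize(i[200:275,335:385],(400,600),interpolation=cv2.INTER_CUBIC)
cv2.imwrite('pics/s4.png',np.hstack([f(a),f(s['image'])])[:,:,::-1])
```

```text
5.2667 [0.51596183 0.16971845 0.13836162] [-2.51565619 -0.17655333 15.66409614] [-0.07043462  0.64237692  0.00151013]
```

View pics/s4.png

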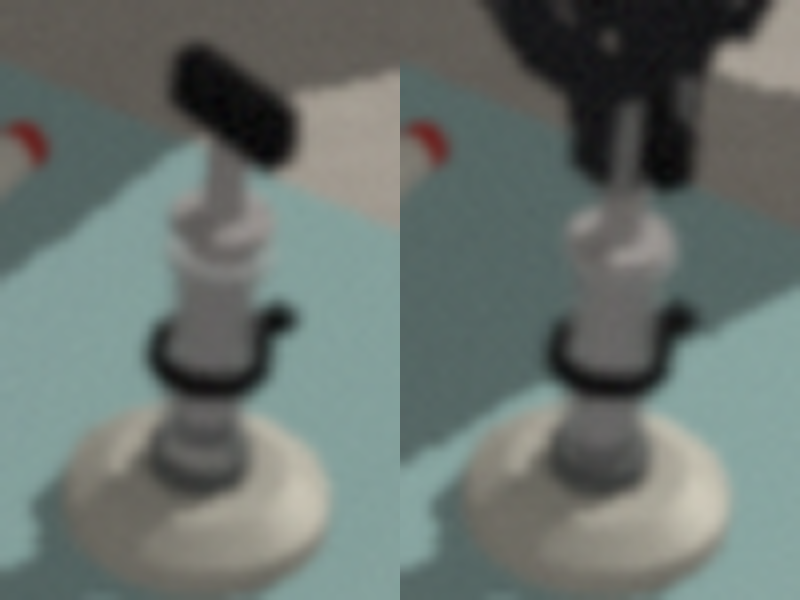

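In the right crop the flange has merged with the lip at about (620,235), so there is no gap left. The clip hasn't moved. I'll hold there for more than 2 s.

Request:
arm_command:
  commands: [0, 0, 0, 0, 8, 0, 0, 0, 0, 8, 0, 0, 0, 0, 8, 0, 0, 0, 0, 8, 0, 0, 0, 0, 8, 0, 0, 0, 0, 8, 0, 0, 0, 0, 8, 0, 0, 0, 0, 8, 0, 0, 0, 0, 8, 0, 0, 0, 0, 8]

```text
time: 6.1
ee_pos: [0.516, 0.1697, 0.1384]
tcp_rot: [2.529, 1.861, 0.003]
ft_force: [-2.1, -0.6, 15.9]
opening: 0.0129
grip_force: 61.6
```

Request:
arm_command:
  commands: [0, 0, 0, 0, 8, 0, 0, 0, 0, 8, 0, 0, 0, 0, 8, 0, 0, 0, 0, 8, 0, 0, 0, 0, 8, 0, 0, 0, 0, 8, 0, 0, 0, 0, 8, 0, 0, 0, 0, 8, 0, 0, 0, 0, 8, 0, 0, 0, 0, 8]

```text
time: 6.93
ee_pos: [0.516, 0.1697, 0.1384]
tcp_rot: [2.529, 1.861, 0.003]
ft_force: [-2.7, -0.7, 16.0]
opening: 0.0131
grip_force: 61.6
```

Request:
arm_command:
  commands: [0, 0, 0, 0, 8, 0, 0, 0, 0, 8, 0, 0, 0, 0, 8, 0, 0, 0, 0, 8, 0, 0, 0, 0, 8, 0, 0, 0, 0, 8, 0, 0, 0, 0, 8, 0, 0, 0, 0, 8]

```text
time: 7.6
ee_pos: [0.516, 0.1697, 0.1384]
tcp_rot: [2.529, 1.861, 0.003]
ft_force: [-3.0, -0.3, 16.0]
opening: 0.013
grip_force: 61.6
```

Run:
```python
from h import *
# fit clip height: render dark-ring mask (annulus r 14..21, 8 high, front visible) against dark pixels in both early pictures
from scipy.optimize import minimize
for fn in('scene1.npz','s4.npz'):
    s=dict(np.load(fn));g=s['image'].astype(float).max(2)
    k=8;win=g[228:256,350:372]
    W=cv2.resize(win,None,fx=k,fy=k,interpolation=cv2.INTER_LINEAR)
    t=np.linspace(0,2*np.pi,60)
    C=-s['R'].T@s['t']
    def pr(X): 
        p=(s['K']@(s['R']@X.T+s['t'][:,None]));return ((p[:2]/p[2]).T-[350,228]+.5)*k
    best=[]
    for z in np.arange(.058,.091,.001):
      for dx in(-.002,-.001,0,.001,.002):
       for dy in(-.002,-.001,0,.001,.002):
        m=np.zeros(W.shape,np.uint8);c=np.array([.5145+dx,.169+dy])
        mk=lambda r,z:pr(np.c_[c[0]+r*np.cos(t),c[1]+r*np.sin(t),np.full(60,z)])
        for h in np.linspace(-.004,.004,9): cv2.fillPoly(m,[np.int32(mk(.021,z+h))],255)
        # barrel above clip hides far side
        b=np.zeros_like(m); cv2.fillConvexPoly(b,cv2.convexHull(np.int32(np.r_[mk(.014,z+.004),mk(.014,z+.03)])),255)
        m[b>0]=0
        m=cv2.GaussianBlur(m,(0,0),k*.6).astype(float)
        dark=cv2.GaussianBlur(np.clip(110-W,0,80)/80*255,(0,0),1)
        dark[:, int(18.5*k):]*=(m[:,int(18.5*k):]>5)
        best.append((((m-dark)**2).mean(),z,dx,dy))
    best.sort();print(fn,[(round(b[0]),*np.round(b[1:],4)) for b in best[:6]])
o=ctrl.get_obs();print(o['time'],o['ee_pos'],o['ft_force'])
```

```text
scene1.npz [(1841, np.float64(0.067), np.float64(-0.001), np.float64(-0.002)), (1851, np.float64(0.066), np.float64(-0.001), np.float64(-0.002)), (1852, np.float64(0.069), np.float64(0.001), np.float64(-0.001)), (1853, np.float64(0.066), np.float64(-0.002), np.float64(-0.002)), (1859, np.float64(0.067), np.float64(0.0), np.float64(-0.002)), (1870, np.float64(0.068), np.float64(0.0), np.float64(-0.001))]
s4.npz [(1234, np.float64(0.068), np.float64(0.001), np.float64(-0.002)), (1259, np.float64(0.067), np.float64(0.0), np.float64(-0.002)), (1267, np.float64(0.069), np.float64(0.002), np.float64(-0.001)), (1275, np.float64(0.068), np.float64(0.0), np.float64(-0.002)), (1280, np.float64(0.069), np.float64(0.002), np.float64(-0.002)), (1287, np.float64(0.07), np.float64(0.002), np.float64(-0.001))]
7.6 [0.51597915 0.16973922 0.1383615 ] [-2.98479369 -0.2507283  15.95618229]
```

The hold is done: 2.6 s at a constant height, at about 16 N. The clip height is about 0.068, so I need to lift about 42 mm, to a TCP height of about 0.180.

Request:
arm_command:
  commands: [0, 0, -1, 0, 8, 0, 0, -2, 0, 8, 0, 0, -2, 0, 8, 0, 0, -3, 0, 8, 0, 0, -3, 0, 8, 0, 0, -3, 0, 8, 0, 0, -3, 0, 8, 0, 0, -3, 0, 8, 0, 0, -3, 0, 8, 0, 0, -3, 0, 8]

```text
time: 8.43
ee_pos: [0.5149, 0.1696, 0.1624]
tcp_rot: [-2.53, -1.862, 0.001]
ft_force: [1.3, 0.9, -2.6]
opening: 0.0128
grip_force: 58.8
```

Request:
arm_command:
  commands: [0, 0, -3, 0, 8, 0, 0, -3, 0, 8, 0, 0, -3, 0, 8, 0, 0, -3, 0, 8, 0, 0, -3, 0, 8, 0, 0, -2, 0, 8, 0, 0, -1, 0, 8, 0, 0, 0, 0, 8, 0, 0, 0, 0, 8]

```text
time: 9.18
ee_pos: [0.515, 0.1697, 0.1805]
tcp_rot: [2.53, 1.862, -0.0]
ft_force: [0.5, 1.1, -0.8]
opening: 0.0131
grip_force: 59.1
```

Run:
```python
from h import *
s=snap('scene');np.savez('s5.npz',**s)
o=ctrl.get_obs();print(o['time'],o['ee_pos'],o['ft_force'],o['opening'])
a=np.load('scene1.npz')['image'];f=lambda i:cv2.resize(i[200:275,335:385],(400,600),interpolation=cv2.INTER_CUBIC)
cv2.imwrite('pics/s5.png',np.hstack([f(a),f(s['image'])])[:,:,::-1])
```

```text
9.2333 [0.51501175 0.16966508 0.18046193] [ 0.90859845 -0.28385411 -1.18635734] 0.012802381577177595
```

View pics/s5.png

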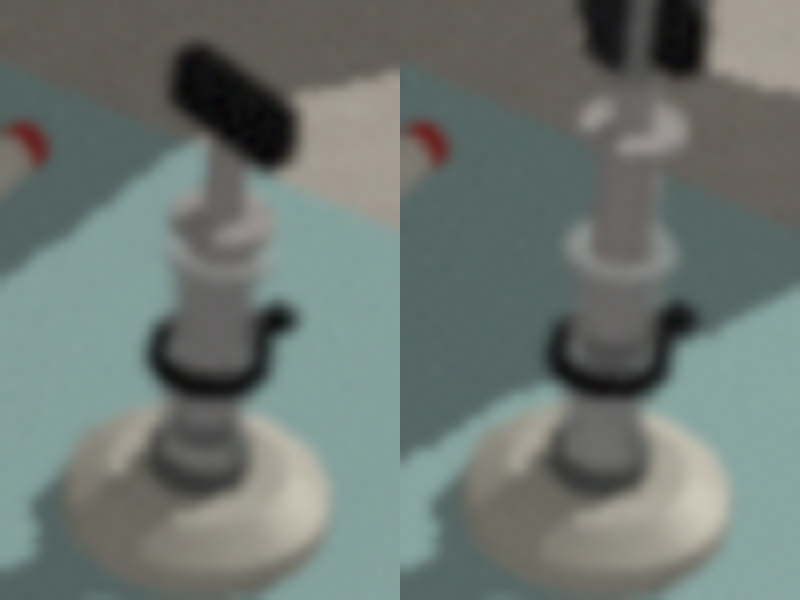

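Run:
```python
from h import *
s=dict(np.load('s5.npz'))
C=-s['R'].T@s['t'];u=np.array([C[0]-.5145,C[1]-.169]);u/=np.linalg.norm(u)
def q(z,r):
    p=proj(s,[.5145+r*u[0],.169+r*u[1],z]);return ((p-[335,200]+.5)*8).round(1)
print('lip ctr',q(.11,0),'lip front',q(.11,.0185),'flange top front',q(.068+.089,.017),'flange top ctr',q(.157,0),'flange bottom front',q(.152,.017))
print('clip front top/bot',q(.072,.021),q(.064,.021),'seal top front',q(.078,.01),'base front bottom',q(0,.045),'base back top',q(.02,-.045))
g=s['image'].max(2).astype(int)
print(g[236:254,358:364].mean(1).round(), 'rows 236..');print(g[210:236,359:364].mean(1).round())
print(np.load('s4.npz')['image'].max(2)[236:254,358:364].mean(1).round())
```

```text
lip ctr [224.1 248.6] lip front [220.7 282.3] flange top front [233.3 157.2] flange top ctr [236.3 127.1] flange bottom front [231.9 170.5]
clip front top/bot [210.7 382.1] [208.8 401.7] seal top front [214.3 346.7] base front bottom [188.8 601.1] base back top [210.4 385. ]
[103. 103. 103. 103. 102. 100.  92.  81.  79.  77.  59.  35.  24.  53.
  93. 105. 106. 106.] rows 236..
[ 94. 102. 115. 124. 126. 115. 107. 111. 115. 107. 102. 102. 101. 102.
 103. 102. 102. 104. 105. 105. 105. 106. 115. 124. 122. 110.]
[103. 102. 103. 102. 102. 102. 102. 103. 102.  94.  66.  35.  22.  50.
  88. 101. 103. 102.]
```

Run:
```python
from h import *
from scipy.optimize import minimize_scalar
i1=np.load('scene1.npz')['image'].max(2)
s=dict(np.load('scene1.npz'))
print(i1[238:252,351:372])
print('base bottom rows 268..278',i1[266:278,358:362].mean(1).round())
C=-s['R'].T@s['t'];u=np.array([C[0]-.5145,C[1]-.169]);u/=np.linalg.norm(u);n=np.array([-u[1],u[0]])
for sg in(-1,1):
  for r in(.018,.021): print(sg,r,[proj(s,[.5145+sg*r*n[0],.169+sg*r*n[1],z]).round(2) for z in(.064,.068,.072)])
print(proj(s,[.5145+.045*u[0],.169+.045*u[1],0]))
```

```text
[[160 160 161 156 147 130 112 100 100 100 100 100  99 100 103 109 105  88
   71  83 111]
 [160 159 157 143 123 104  98  96  98 101 101 100 100  98  95  86  69  45
   33  46  80]
 [160 158 143 110  84  80  90  96  99 100 100 100  99  96  91  73  50  29
   21  41  79]
 [160 154 130  80  54  69  88  96  99 100 101 101 100  96  88  72  46  38
   57  85 115]
 [159 147 112  59  47  76  92  97  97  99 100 100  98  97  88  71  43  61
   98 132 147]
 [157 140  98  51  53  82  98  99  99  99  99 101  99  99  93  72  46  68
  116 150 159]
 [158 137  91  43  49  76  91  96  99  99 100  99  99 100  93  72  47  73
  122 151 159]
 [157 141 100  48  32  50  68  81  91  94  95  94  92  94  85  60  44  82
  127 154 160]
 [157 149 122  70  30  25  38  51  62  63  71  70  69  67  55  37  45  88
  136 157 160]
 [159 157 141 107  60  28  21  24  32  34  38  42  41  37  31  39  69 112
  145 159 159]
 [159 160 152 134  98  63  38  23  21  21  21  22  22  25  42  72 109 141
  155 159 160]
 [159 160 157 147 123  97  72  55  48  46  45  46  48  61  85 114 144 157
  161 160 161]
 [160 160 158 151 133 109  92  85  85  83  83  83  84  99 125 147 157 160
  160 161 159]
 [155 157 157 148 128 109  95  96  98  99  97  98  99 115 143 161 165 163
  161 160 159]]
base bottom rows 268..278 [142. 138. 137. 136. 134. 122. 112. 106. 102. 106. 124. 149.]
-1 0.018 [array([354.24, 244.06]), array([354.35, 242.84]), array([354.45, 241.63])]
-1 0.021 [array([353.1 , 243.93]), array([353.2 , 242.72]), array([353.31, 241.5 ])]
1 0.018 [array([367.96, 245.56]), array([368.1 , 244.34]), array([368.23, 243.12])]
1 0.021 [array([369.11, 245.68]), array([369.25, 244.47]), array([369.38, 243.25])]
[358.09714033 274.63879839]
```

```bash
cat > fit.py <<'E'
from h import *
from scipy.optimize import minimize
s=dict(np.load('scene1.npz'));I=s['image'].max(2).astype(float);k=8
XY=np.array([.5148,.1694]);t=np.linspace(0,2*np.pi,72)
def pr(X,x0,y0,du,dv):
    p=s['K']@(s['R']@np.asarray(X).T+s['t'][:,None]);return ((p[:2]/p[2]).T-[x0,y0]+.5+[du,dv])*k
def hull(m,P,v): cv2.fillConvexPoly(m,cv2.convexHull(np.round(P*16).astype(np.int32)),v,cv2.LINE_8,4)
def circ(r,z): return np.c_[XY[0]+r*np.cos(t),XY[1]+r*np.sin(t),np.full(72,z)]
def down(m,sig):
    m=cv2.GaussianBlur(m,(0,0),sig*k);return cv2.resize(m,None,fx=1/k,fy=1/k,interpolation=cv2.INTER_AREA)
def bar(p,full=False):
    du,dv,yaw,sig=p;x0,y0,w,h=350,202,28,22
    c,q=np.cos(yaw),np.sin(yaw);P=[[XY[0]+a*.025*c-b*.007*q,XY[1]+a*.025*q+b*.007*c,.164+e*.011] for a in(-1,1) for b in(-1,1) for e in(-1,1)]
    m=np.zeros((h*k,w*k),np.float32);hull(m,pr(P,x0,y0,du,dv),1.)
    a=down(m,abs(sig));W=I[y0:y0+h,x0:x0+w]; bg=np.where(W>100,1,0)
    D=np.clip((120-W)/100,0,1); D[17:]=0; a=a.copy(); a[17:]=0
    return ((a-D)**2).sum()
best=min((minimize(bar,[du,dv,yw,.6],method='Nelder-Mead',options=dict(maxiter=500,initial_simplex=None)) for du in(-1,1) for dv in(-1,1) for yw in(1.2,1.3)),key=lambda r:r.fun)
print('bar du,dv,yaw,sig',best.x.round(3),best.fun)
def ring(p,ri=.014):
    z,du,dv,sig=p[0]/1000,p[1],p[2],abs(p[3]);x0,y0,w,h=346,232,21,24
    m=np.full((h*k,w*k),160,np.float32)
    M=lambda r,zz:pr(circ(r,zz),x0,y0,du,dv)
    hull(m,np.r_[M(.014,.02),M(.014,.13)],100.)
    b=m.copy();hull(b,np.r_[M(.021,z-.004),M(.021,z+.004)],21.)
    far=np.zeros_like(m);hull(far,M(ri+.0001,z+.004),1.)     # hole of the top face
    up=np.zeros_like(m);hull(up,np.r_[M(.014,z+.004),M(.014,.13)],1.)
    b[up>0]=100
    a=down(b,sig);W=I[y0:y0+h,x0:x0+w];msk=np.ones_like(W);msk[17:]=0;msk[:4]=0
    return (msk*(a-W)**2).sum()/1e3
for name,dv in(('bias0',0),('bar bias',best.x[1]),('-.8',-.8)):
    r=min((minimize(lambda p:ring([p[0],p[1],dv,p[2]]),[z,best.x[0],.6],method='Nelder-Mead') for z in(62,66,70,74)),key=lambda r:r.fun)
    print(name,r.x.round(2),r.fun)
E
python3 fit.py
```

```text
bar du,dv,yaw,sig [-1.529 -0.764  1.211  1.979] 11.017636422277059
bias0 [66.72 -0.14  1.  ] 14.954347463072077
bar bias [ 6.423e+01 -5.000e-02  1.000e+00] 14.947940405675254
-.8 [ 6.408e+01 -6.000e-02  1.000e+00] 14.884169458013028
```

```bash
cat > fit2.py <<'E'
exec(open('fit.py').read().split('best=min')[0])
x0,y0,w,h=348,198,32,30
dark=cv2.dilate((I[y0:y0+h,x0:x0+w]<75).astype(np.uint8),np.ones((5,5)))
bg=cv2.inpaint(I[y0:y0+h,x0:x0+w].astype(np.uint8),dark,5,cv2.INPAINT_TELEA).astype(float)
W=I[y0:y0+h,x0:x0+w]
def bar(p):
    du,dv,yaw,sig=p
    c,q=np.cos(yaw),np.sin(yaw);P=[[XY[0]+a*.025*c-b*.007*q,XY[1]+a*.025*q+b*.007*c,.164+e*.011] for a in(-1,1) for b in(-1,1) for e in(-1,1)]
    m=np.zeros((h*k,w*k),np.float32);hull(m,pr(P,x0,y0,du,dv),1.)
    a=down(m,abs(sig));return ((bg*(1-a)+20*a-W)**2*(dark>0)).sum()/1e3
for yw in(1.22,1.27,1.31):
    r=min((minimize(lambda p:bar([p[0],p[1],yw,p[2]]),[du,dv,.8],method='Nelder-Mead') for du in(-.8,.5) for dv in(-.8,.5)),key=lambda r:r.fun)
    print(yw,r.x.round(2),round(r.fun,2))
# base: front/lower silhouette vs projected; print profiles down columns and across rows
for c in(352,358,364): print(c,I[262:282,c].astype(int), (pr(circ(.045,0),0,0,0,0)/k-.5)[:,1].max().round(2))
# spare: same bottom check in light
P=(pr(circ(.045,0),0,0,0,0)/k-.5);Q=(pr(circ(.045,.02),0,0,0,0)/k-.5)
print('base extremes z0',P.min(0),P.max(0),'z20',Q.min(0),Q.max(0))
for rr in(256,260,264): print(rr,I[rr,338:348].astype(int),I[rr,370:384].astype(int))
# lip/flange: s5 lifted
J=np.load('s5.npz')['image'].max(2).astype(int)
print(J[224:240,354:370])
print('lip circle top', (pr(circ(.0185,.11),0,0,0,0)/k-.5).min(0),(pr(circ(.0185,.11),0,0,0,0)/k-.5).max(0))
print('flange', [(f((pr(circ(.017,zz),0,0,0,0)/k-.5),0)).round(2) for zz in(.152,.157) for f in(np.min,np.max)]);print(J[208:224,354:370])
E
python3 fit2.py
```

```text
1.22 [-1.22 -0.73  1.34] 70.45
1.27 [-1.32 -0.65  1.41] 80.24
1.31 [-1.45 -0.71  1.48] 90.59
352 [103 105 106 106 109 113 114 114 110 107 103 100 100 103 123 147 157 160
 159 160] 274.94
358 [ 95 119 146 147 140 135 133 135 130 119 111 105 102 100 114 144 158 161
 159 160] 274.94
364 [155 162 161 155 150 147 149 147 141 125 110 105 115 141 154 160 161 159
 161 160] 274.94
base extremes z0 [342.58992824 253.26388148] [376.00708413 274.93644786] z20 [343.01916752 247.57887367] [376.7380764 269.0795399]
256 [160 160 161 161 158 151 140 134 133 134] [179 185 180 177 169 162 161 161 160 160 161 160 160 161]
260 [159 155 142 122 108 110 119 123 123 117] [179 194 197 195 186 179 168 161 160 159 158 159 159 160]
264 [145 119 102 100  98  99 103 104 107 106] [186 190 194 194 190 173 161 159 160 160 161 161 161 161]
[[102 102 104 103 101 100  99 104 104 106 104 103 107 110 105 103]
 [103 102 103 103 101  98  99 104 105 103 102 103 108 109 104 104]
 [104 102 103 105 103  99 100 104 105 104 103 105 108 110 106 103]
 [103 104 108 114 113 105 102 104 104 104 103 106 110 114 105 102]
 [103 108 119 
[... 1342 characters left out ...]
 104 106 109 120 136 132 124]
 [ 97  99 104 122 144 149 141 125 108 105 106 111 126 145 148 138]
 [ 96  98 103 121 141 138 121 109 104 105 106 111 129 149 154 148]
 [ 99  98 100 107 115 114 102 100 105 113 117 123 137 150 156 151]
 [102 101 101  99 100 100  98 103 118 135 141 144 148 153 150 145]
 [102 102 103  99  99  96 100 108 129 143 144 146 146 142 134 126]
 [104 103 102 101 100  97  98 105 114 121 122 120 120 119 114 109]
 [104 103 102 101 102  99  98 102 104 107 107 103 105 106 102 102]
 [103 103 102 102 101 101  99 103 103 102 104 102 106 105  99  98]
 [102 102 102 103 101  98  98 102 104 105 105 104 107 110 104 100]
 [102 103 103 102 101  98 100 102 105 104 103 103 107 111 103 102]]
```

Run:
```python
from h import *
s=dict(np.load('w3.npz'));print(s['K'][0,0],-s['R'].T@s['t'])
X0,Y0,k=265,135,7
im=cv2.resize(s['image'][Y0:Y0+85,X0:X0+114],None,fx=k,fy=k,interpolation=cv2.INTER_CUBIC)[:,:,::-1].copy()
t=np.linspace(0,2*np.pi,90)
def dr(r,z,c,x=.5150,y=.1694):
    P=np.array([proj(s,[x+r*np.cos(a),y+r*np.sin(a),z]) for a in t]);cv2.polylines(im,[np.int32((P-[X0,Y0]+.5)*k)],True,c,1)
dr(.045,0,(255,0,0));dr(.045,.02,(255,0,0));dr(.0185,.11,(0,0,255));dr(.021,.072,(0,255,0));dr(.021,.066,(0,255,255))
cv2.imwrite('pics/w3z.png',im)
```

```text
277.13939805494914 [0.53628578 0.23674144 0.28957604]
```

View pics/w3z.png

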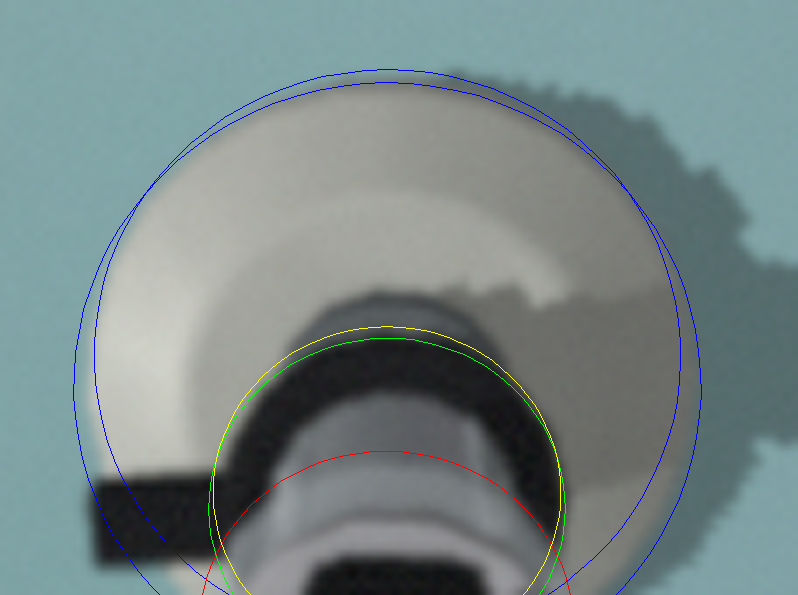

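Run:
```python
from h import *
s=dict(np.load('w3.npz'));I=s['image'].max(2).astype(int)
for c in(314,320,326): print(c,'rows143..150',I[143:151,c],'rows 174..216',I[174:217,c])
print('row 200 cols',I[200,290:352]);
t=np.linspace(0,2*np.pi,361)
f=lambda r,z:(lambda P:(P.min(0).round(2),P.max(0).round(2)))(np.array([proj(s,[.5150+r*np.cos(a),.1694+r*np.sin(a),z]) for a in t]))
print('base0',f(.045,0),'\nlip',f(.0185,.11),'\nflange top',f(.017,.123),'\nbarrel r14 z20',f(.014,.02))
for z in(.062,.065,.068,.071,.074,.077): print(z,'low outer',f(.021,z-.004)[0][1],'top outer',f(.021,z+.004),'top inner14',f(.014,z+.004)[0][1])
d=(I[190:225,260:300]<45);print('tab cols/rows',np.where(d.sum(0)>3)[0]+260,np.where(d.sum(1)>3)[0]+190)
```

```text
314 rows143..150 [167 168 157 137 132 145 157 160] rows 174..216 [162 161 153 130  96  86  93  94  86  69  44  30  32  35  32  33  31  44
  74 102 111 112 111 111 110 109 112 120 130 136 139 137 135 130 117 122
 144 149 148 130  82  35  22]
320 rows143..150 [169 166 154 132 129 143 153 153] rows 174..216 [160 149 120  82  81  92  92  85  67  39  32  33  35  32  31  35  46  71
  95 100 101  99 100 100  98 102 107 118 132 133 131 131 128 119 109 122
 147 151 146 128  77  32  25]
326 rows143..150 [167 166 151 123 118 133 145 148] rows 174..216 [163 158 139  96  74  84  91  89  69  49  36  34  32  34  31  32  34  52
  75  93  96  98  98  96  97  96  99 110 123 128 129 128 126 115 102 112
 137 148 146 132  92  47  27]
row 200 cols [186 182 176 167 161 156 137  91  48  35  32  30  30  30  49  82 112 117
 115 113 116 119 115 110 112 111 112 112 111 108 107 103 102 100 101  99
  99  97 101  98  99 105 115 107  92  80  64  45  27  25  19  22  26  34
  67  95 105 107 107 107 105 105]
base0 (array([277.96, 144.48]), array([361.78, 226.06])) 
lip (array([293.  , 198.98]), array([346.4 , 248.91])
[... 199 characters left out ...]
44.63, 228.59])) top inner14 189.42
0.065 low outer 179.9 top outer (array([294.64, 181.99]), array([344.93, 229.93])) top inner14 190.32
0.068 low outer 180.67 top outer (array([294.31, 182.81]), array([345.24, 231.3 ])) top inner14 191.24
0.071 low outer 181.46 top outer (array([293.98, 183.66]), array([345.56, 232.7 ])) top inner14 192.19
0.074 low outer 182.26 top outer (array([293.64, 184.52]), array([345.89, 234.14])) top inner14 193.16
0.077 low outer 183.09 top outer (array([293.3 , 185.41]), array([346.23, 235.62])) top inner14 194.15
tab cols/rows [279 280 281 282 283 284 285 286 287 288 289 290 291 292 293 294 295 296
 297 298 299] [203 204 205 206 207 208 209 210 211 212 213 214]
```

Weighing the scene and wrist-view fits, with bias taken from the lip, flange and seal, puts the clip at about 0.0655. The foot is at about 0.068, so I'll lower it 2.5 mm.

Request:
arm_command:
  commands: [0, 0, 1, 0, 8, 0, 0, 1, 0, 8, 0, 0, 0.5, 0, 8, 0, 0, 0, 0, 8, 0, 0, 0, 0, 8, 0, 0, 0, 0, 8]

```text
time: 9.73
ee_pos: [0.515, 0.1696, 0.1778]
tcp_rot: [-2.53, -1.862, 0.0]
ft_force: [0.7, 0.8, -1.5]
opening: 0.013
grip_force: 59.0
```

Run:
```python
from h import *
o=ctrl.get_obs();print(o['time'],o['ee_pos'],o['ft_force'],o['opening'],o['grip_force'])
print(ctrl.close_job())
```

```text
9.7333 [0.51502394 0.16964408 0.17783522] [ 0.71995121  0.81243381 -1.46054193] 0.01303876095892667 58.99011102737859
the job is handed in; nothing more can be done
None
```

The job is handed in at 9.7 s: I pressed the piston home at about 16 N for over 2 s, then drew it up and left it gripped with its foot at about 65.5 mm, my estimate of the clip's height (good to 2–3 mm; my readings ran from about 62 to 68 mm).

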